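# Put away the scraper and sanding block

### The job

Tidy the bench: stand the scraper in the tall plain pot, handle down and blade up, and put the cork sanding block in the shallow plywood tray so that it lies flat on the tray's bottom. Leave the pot and the tray standing where they are, and do not disturb the other things on the table.

Things in the scene. Friction and masses are not known exactly. Their poses are not given: they have to be found in the camera images.
- scraper: Flat scraper, 190 mm long: wooden handle 110 x 26 x 20 mm (x -95 to +15 mm), steel blade up to 52 mm wide and 3 mm thick at mid thickness (x +15 to +95). Origin at mid length on the handle's underside, 10 mm below the centre line; x points from handle to blade, y across the 26 mm width. About 0.13 kg, balances 5 to 15 mm on the handle side of the origin.
- scraper_butt (a point): Centre of the end face of the scraper's handle (95 mm behind its origin, on the centre line).
- scraper_edge (a point): Middle of the scraper's blade edge (95 mm ahead of its origin, on the centre line).
- sanding_block: Cork sanding block, 110 (x) x 60 (y) x 36 mm (z), lying flat; origin at the centre of its underside. About 0.11 kg.
- block_center (a point): Centre of the sanding block, 18 mm above its underside.
- pot: Tall straight round pot of white ceramic without a handle, outer radius 41 mm, wall 4 mm, height 115 mm, bottom 6 mm thick, loose (0.65 kg); origin at the centre of its underside, z up. Too narrow for the scraper to stay in unless it goes in steeply.
- pot_rim (a point): Centre of the pot's open mouth, 115 mm above its underside.
- tray: Shallow open plywood tray, outside 100 (x) x 150 (y) x 50 mm high, walls and bottom 6 mm, loose (0.6 kg); the inside is 88 x 138 mm, so the block fits with its length along the tray's y. Origin at the centre of its underside.
- mug: Bystander: white mug with a handle at its +y side, radius 40 mm, 90 mm high; origin at the centre of its underside. Leave alone.
- tape: Bystander: roll of paper tape lying flat, outer radius 29 mm, 24 mm high; origin at the centre of its underside. Leave alone.
- glue: Bystander: glue bottle, radius 31 mm, 190 mm high; origin at the centre of its underside. Leave alone.
- paste_jar: Bystander: black jar, radius 42 mm, 105 mm high; origin at the centre of its underside. Leave alone.
- strip: Bystander: black strip 200 (x) x 30 x 6 mm lying flat; origin at the centre of its underside. Leave alone.
- rub_pad: Bystander: small reddish rubbing pad 100 (x) x 50 x 30 mm; origin at the centre of its underside. Leave alone.
Not all that is in view belongs to the job. Leave any blue or green look-alike of the sanding_block alone.

How it is judged (in metres and radians):
At the end, for the whole second after the job is handed in: Scraper at rest in the pot, handle end within 40 mm of the pot's underside, blade edge over 130 mm above it. Block at rest flat in the tray, its centre within 29 mm of the tray's underside. Pot and tray upright; they and all bystanders within 30 mm of their starts (horizontal distance between scraper_butt and pot below 0.04 m and z of scraper_butt in the frame of pot below 0.04 m and z of scraper_edge in the frame of pot above 0.13 m and linear speed of each of scraper, sanding_block below 0.05 m/s and x of block_center in the frame of tray between -0.04 and 0.04 m and y of block_center in the frame of tray between -0.06 and 0.06 m and z of block_center in the frame of tray below 0.029 m and angle between each of pot, tray's own z axis and vertical below 0.1 rad and distance of each of pot, tray, mug, tape, glue, paste_jar, strip, rub_pad from where it was at the start of the episode below 0.03 m); the robot touches nothing.
It fails at once if the pot was tipped (more than 25 degrees) (angle between pot's own z axis and vertical above 0.44 rad).
It fails at once if a bystander was moved more than 30 mm (distance of any of mug, tape, glue, paste_jar, strip, rub_pad from where it was at the start of the episode above 0.03 m).
It also fails if it takes over 54 s, if anything falls off the work surface, if the arm or the gripper's body presses on something with over 40 N, if the wrist force passes 120 N, or if a joint passes its speed limit or range.

### The arm

A 6-joint arm with a two-finger parallel gripper is mounted at the origin on the work surface. World frame = base frame: x ahead of the robot, y to its left, z up, the work surface at z = 0. Lengths are in mm, angles in rad, forces in N, time in s.
With the tool pointing down it reaches from about 325 to 875 mm from the base axis. Payload 4.4 kg.
Tool frame: the origin (TCP) lies on the centre line of the jaws, within the pads' length; the fingertips stand ahead of it and the grasp point (between the pads) lies 6 mm ahead of it (ctrl.tcp_to_tips is the z of the fingertips in the tool frame, in mm); z points along the fingers, y is the line along which they close (so a half turn about z gives the same grasp; the last joint's range is limited). The gripper opens to 85 mm and grips with 20 to 120 N. Pads are 22 mm wide; open, the fingers measure 114 mm over their backs; the gripper's body (76 mm by 85 mm) begins 54 mm behind the grasp point. The pads swing forward as they close: fully open they stand 13 mm farther back than shut.
Start: joints at [0.955, 0.207, 1.542, -0, 1.393, -0.15], TCP at [258.264, 513.739, 256.282] pointing down, gripper open.
Joint ranges: [-2.73, 2.73], [-0.86, 2.22], [0.23, 2.46], [-1.11, 4.25], [0.08, 2.63], [-2.82, 2.82]. Speed limits (rad/s): [2.79, 2.79, 3.14, 3.14, 3.14, 3.14].

### API

Orientations are given as a 3x3 rotation matrix whose columns are the frame's x, y, z axes.
In Python, from plant import ctrl, sensors, optics gives the robot as it stands. Calls block until the motion is done:
- ctrl.move_ptp(position, orientation): joint-space move of the TCP to a pose.
- ctrl.move_l(position, rot=None, vel=150, threshold=None): straight line of the TCP; rot=None keeps the orientation; vel is the mean speed in mm/s. With threshold (N) it stops when the force on the tool has changed by that much, and returns True; else False.
- ctrl.set_joints(angles): joint-space move.
- ctrl.gripper_to(opening, force=None): finger opening in mm; force is the grip in N (None keeps the last); returns when the fingers have stopped.
- ctrl.hold(seconds).
- ctrl.solve_ik(position, orientation): joint angles nearest the present ones, or None.
- sensors.read_state(): the state.
- optics.grab_frame(name): name is "side" or "top"; returns (picture, depth): 384x512x3 uint8, red, green, blue; 384x512 float32, mm along the optical axis (not along the pixel's ray), 0 where there is no reading.
- optics.camera_params(name): a dict with "mtx" (3x3 intrinsics, pixels), "R" (3x3) and "t" (3): a world point X has camera coordinates R X + t. Camera axes: x right, y down, z forward; pixel columns grow to the right and rows downward; lengths in mm; the calibration is good to about 2 mm. A picture is of the moment at which its call begins. camera_params takes no time and is no camera call.
A pose or a line that the arm cannot do raises ctrl.MotionError and nothing moves.
- ctrl.finish_job(): hands the job in; it is judged then, once.
The state is a dict: "t": time; "q": joint angles; "qvel": joint speeds; "tau": joint torques, N m; "eef_pos": TCP position; "eef_rot": TCP orientation; "force": force on the tool from outside, world axes, zero at the start; "wrist_torque": the same for the moment, N m; "grip_width": finger opening in mm; "grasp_force": force on a finger pad.
Only numpy, scipy, OpenCV 4.12 (cv2) and the standard library are available. Lean on these libraries where they do the work, as an engineer would, in place of code of your own. Each camera call takes 0.05 s, during which the arm holds its last target. There are 200 camera calls.

## Working session

There is one attempt and no reset: what is moved stays moved. The work goes in short steps, each a Python script; the robot and the scene stay as the last script left them, time stands still between calls to the robot, and variables do not carry over. Pictures are saved under pics/ and viewed, at most 10 in all, crops included, and the job is handed in when it is done.

```bash
ls; mkdir -p pics
python3 - <<'E'
from plant import ctrl, sensors, optics
import numpy as np, cv2
for n in ("top","side"):
    p,d=optics.grab_frame(n); c=optics.camera_params(n)
    np.savez(f"pics/{n}0.npz",p=p,d=d,K=c["mtx"],R=c["R"],t=c["t"])
    print(n,c["mtx"].round(1).tolist(),"cam",(-c["R"].T@c["t"]).round(0), c["R"].round(2).tolist(), (d==0).mean())
    cv2.imwrite(f"pics/{n}0.png",cv2.resize(p[...,::-1],(800,600),interpolation=cv2.INTER_CUBIC))
s=sensors.read_state();print(s["eef_rot"].round(2).tolist(),ctrl.tcp_to_tips,s["t"])
E
```

```text
pics
top [[371.2, 0.0, 253.1], [0.0, 371.2, 197.1], [0.0, 0.0, 1.0]] cam [ 272.   -9. 1465.] [[-0.02, -1.0, -0.0], [-0.99, 0.02, -0.15], [0.15, 0.0, -0.99]] 0.00384521484375
side [[420.2, 0.0, 254.3], [0.0, 420.2, 191.9], [0.0, 0.0, 1.0]] cam [-233. -774.  911.] [[0.73, -0.68, 0.02], [-0.41, -0.47, -0.78], [0.54, 0.57, -0.62]] 0.0038248697916666665
[[-0.89, 0.45, -0.0], [0.45, 0.89, -0.0], [0.0, -0.0, -1.0]] 25.0 0.1
```

View pics/top0.png

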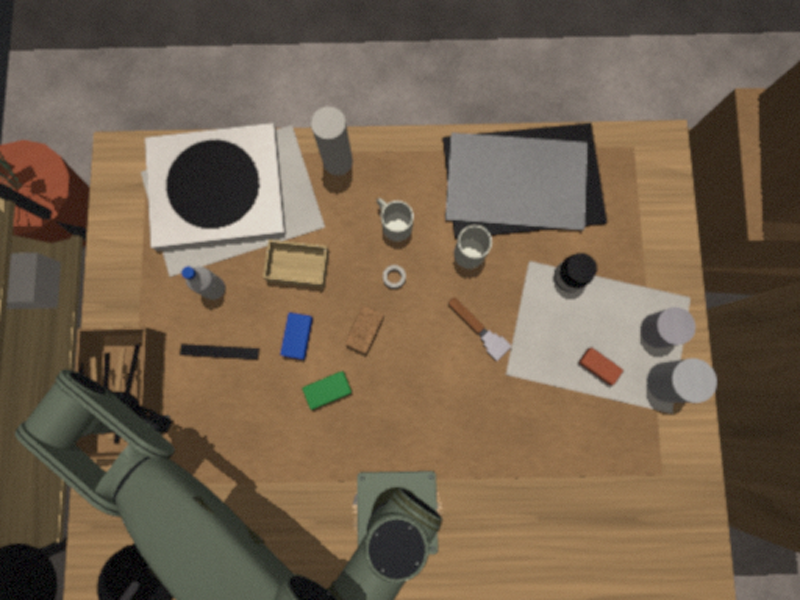

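View pics/side0.png

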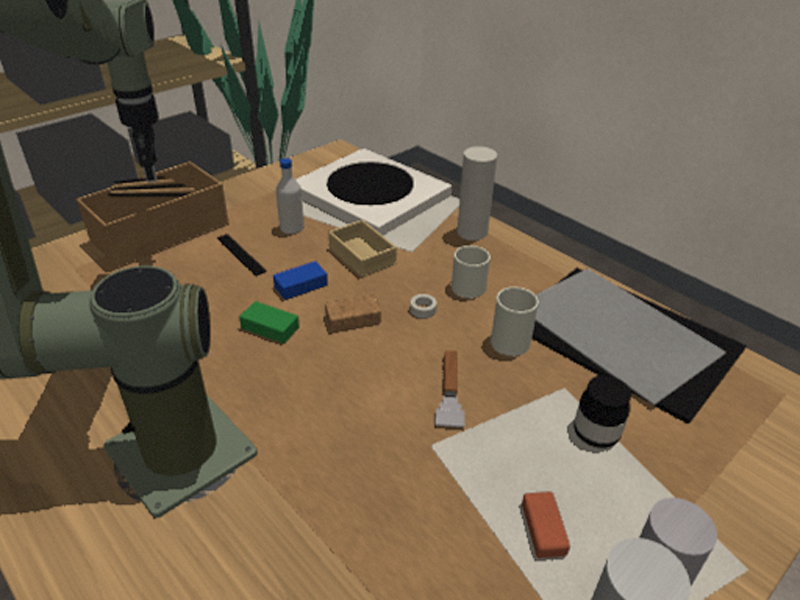

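Top view (800x600 picture): the cork-textured block is at (365,330). The blue (297,336) and green (327,390) blocks are look-alikes, and the smooth red one at (601,366) is the rub pad. For the pot, the taller handleless vessel at (473,248) fits; the one at (397,220) has a handle, so it is the mug. The tray is at (296,265) and the scraper runs from (453,302) to (497,348). I'll confirm these in one crop and measure.

```bash
cat > h.py <<'E'
import numpy as np, cv2
def load(n,i=0):
    f=np.load(f"pics/{n}{i}.npz"); return f["p"],f["d"],f["K"],f["R"],f["t"]
def cloud(p,d,K,R,t):
    v,u=np.mgrid[:d.shape[0],:d.shape[1]]
    c=np.stack([(u-K[0,2])/K[0,0]*d,(v-K[1,2])/K[1,1]*d,d],-1)
    return (c-t)@R
def ray(n,uv,z,i=0):
    p,d,K,R,t=load(n,i); o=-R.T@t
    uv=np.atleast_2d(uv).astype(float); r=np.c_[(uv-K[:2,2])/[K[0,0],K[1,1]],np.ones(len(uv))]@R
    return o+r*((z-o[2])/r[:,2:])
E
python3 - <<'E'
from h import *
from scipy.ndimage import label
sd={"pot":(473,248),"mug":(397,220),"tray":(296,265),"block":(365,330),"handle":(466,315),"tape":(394,277)}
W=cloud(*load("top")); C={k:W[int(v[1]*.64),int(v[0]*.64)][:2] for k,v in sd.items()}
for n in ("top","side"):
    p,d,*_=load(n); P=cloud(p,d,*_)
    ok=(d>0)&(P[...,0]>150)
    tab=P[ok&(abs(P[...,2])<4)&(P[...,0]<600)]; print(n,"table z",np.median(tab[:,2]).round(2),tab[:,2].std().round(2))
    for k,c in C.items():
        z0=5 if k=="handle" else 10
        r=130 if k=="handle" else 95
        L,_n=label(ok&(P[...,2]>z0)&(np.hypot(P[...,0]-c[0],P[...,1]-c[1])<r))
        ids=[i for i in range(1,_n+1) if (L==i).sum()>15]
        i=min(ids,key=lambda i:np.hypot(*(P[L==i][:,:2]-c).T).min())
        Q=P[L==i]; h=np.percentile(Q[:,2],97); T=Q[Q[:,2]>h-8]
        (cx,cy),wh,a=cv2.minAreaRect(T[:,:2].astype(np.float32))
        print(k,len(Q),"h %.0f"%h,"rect",np.round([cx,cy,*wh,a],1),"mean",T[:,:2].mean(0).round(1))
a=cv2.cvtColor(load("side")[0],cv2.COLOR_RGB2BGR)[130:285,150:360]
cv2.imwrite("pics/crop.png",cv2.resize(a,(790,583),interpolation=cv2.INTER_CUBIC))
E
```

```text
top table z 0.02 2.08
pot 657 h 116 rect [ 639.9 -199.7   78.5   79.3   86. ] mean [ 639.6 -199.7]
mug 312 h 91 rect [716.3 -15.2  77.1  77.7  88.7] mean [717.5 -15.1]
tray 409 h 53 rect [615.3 241.9 150.6 100.5  82.8] mean [616.1 244.2]
block 443 h 41 rect [444.2  71.2  59.  108.4  64.4] mean [442.7  70.8]
handle 373 h 24 rect [ 451.4 -207.7  173.8   27.    41.9] mean [ 472.2 -189.9]
tape 104 h 30 rect [580.6  -6.2  55.8  51.5  75.4] mean [580.2  -6.9]
side table z 2.0 1.41
pot 1346 h 116 rect [ 639.  -201.6   80.7   79.8    8.4] mean [ 638.9 -201.5]
mug 668 h 92 rect [715.5 -15.7  87.9  76.3  44.1] mean [714.5 -17.7]
tray 808 h 53 rect [614.1 241.9 157.2 103.3  82.5] mean [614.3 239.1]
block 583 h 41 rect [442.3  70.2  63.5 109.7  63.8] mean [441.  69.]
handle 507 h 24 rect [ 447.9 -205.9  174.3   44.6   48. ] mean [ 467.6 -192.9]
tape 170 h 29 rect [577.8  -5.2  55.6  54.3  86.7] mean [576.7  -6.3]
```

View pics/crop.png

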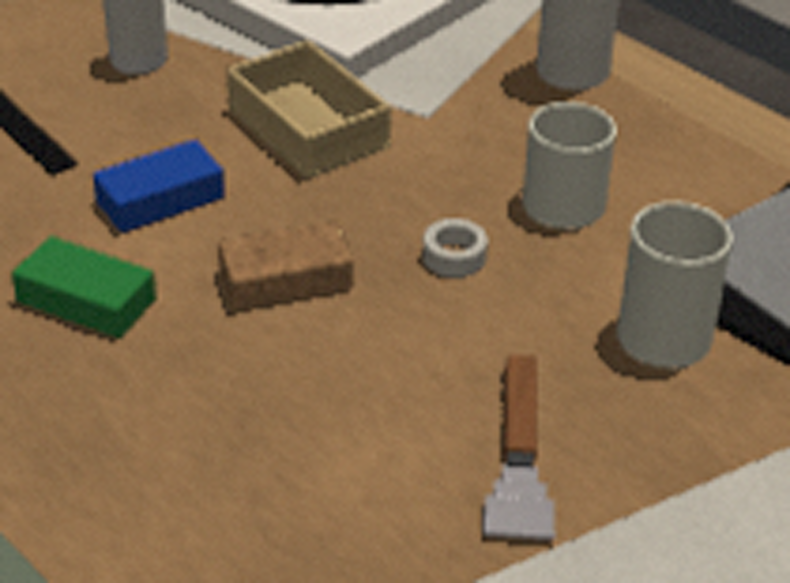

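The crop confirms it: the cork-textured block is at crop (285,265), the plain tall pot without a handle at (675,285), the mug is shorter, and the tray is open and empty. Next I'll measure the scraper axis and plan.

```bash
cat >> h.py <<'E'
def down(yaw):  # tool z down, tool y (closing line) at world angle yaw
    y=np.array([np.cos(yaw),np.sin(yaw),0]); z=np.array([0,0,-1.]); return np.c_[np.cross(y,z),y,z]
E
python3 - <<'E'
from h import *
from plant import ctrl,sensors
for n in ("top","side"):
    p,d,*_=load(n); P=cloud(p,d,*_)
    near=(np.hypot(P[...,0]-450,P[...,1]+208)<125)&(d>0)
    hsv=cv2.cvtColor(p,cv2.COLOR_RGB2HSV)
    H=near&(P[...,2]>13)&(P[...,2]<30)
    b=near&(hsv[...,1]<70)&(P[...,2]>4)&(P[...,2]<25)&(p.mean(-1)>90)&(P[...,0]<460)&(P[...,1]>-262)
    Hn=P[H&(hsv[...,1]>90)][:,:2]
    for k,Q in (("handle",Hn),("blade",P[b][:,:2])):
        r=cv2.minAreaRect(Q.astype(np.float32)); print(n,k,len(Q),np.round([*r[0],*r[1],r[2]],1),Q.mean(0).round(1))
print(ctrl.tcp_to_tips, sensors.read_state()["q"].round(2))
for yw in (64,244):
  for t in (1,0):
    for k,(x,y,a) in {"blk":(443,71,yw),"tray":(614.7,242,yw+108.7 if t else yw-71.3)}.items():
        print(yw,t,k,[None if q is None else np.round(q,2).tolist() for q in [ctrl.solve_ik([x,y,80],down(np.radians(a)))]])
E
```

```text
top handle 175 [ 476.9 -185.   105.4   26.1   43.2] [ 476.8 -185.6]
top blade 126 [ 403.  -249.3   78.3   36.2   23.7] [ 405.3 -245.5]
side handle 228 [ 460.  -201.9  152.2   31.3   47.7] [ 471.5 -188.9]
side blade 175 [ 398.  -249.1   75.6   35.1   20.3] [ 401.3 -246.4]
25.0 [ 0.95  0.21  1.54  0.    1.39 -0.15]
64 1 blk [[-0.03, 0.18, 1.99, -0.0, 0.97, -1.15]]
64 1 tray [[0.24, 0.56, 1.45, -0.0, 1.13, -2.77]]
64 0 blk [[-0.03, 0.18, 1.99, -0.0, 0.97, -1.15]]
64 0 tray [[0.24, 0.56, 1.45, -0.0, 1.13, 0.37]]
244 1 blk [[-0.03, 0.18, 1.99, -0.0, 0.97, 1.99]]
244 1 tray [[0.24, 0.56, 1.45, -0.0, 1.13, 0.37]]
244 0 blk [[-0.03, 0.18, 1.99, -0.0, 0.97, 1.99]]
244 0 tray [[0.24, 0.56, 1.45, -0.0, 1.13, -2.77]]
```

Run:
```python
from h import *
from plant import ctrl,sensors,optics
S=sensors.read_state
R=down(np.radians(64)); b=[442.7,70.8]
ctrl.move_ptp([*b,110],R)
print("tips open",ctrl.tcp_to_tips)
ctrl.move_l([*b,22+25],R,vel=120)
ctrl.gripper_to(40,force=40)
s=S();print("grip",s["grip_width"],s["grasp_force"],ctrl.tcp_to_tips,s["t"],s["force"].round(1))
ctrl.move_l([*b,140],vel=150)
s=S();print("lift",s["grip_width"],s["grasp_force"],s["force"].round(1))
R2=down(np.radians(64-71.3))
ctrl.move_ptp([614.7,242,140],R2); print(S()["t"])
for n in ("top","side"):
    p,d=optics.grab_frame(n);c=optics.camera_params(n)
    np.savez(f"pics/{n}1.npz",p=p,d=d,K=c["mtx"],R=c["R"],t=c["t"])
a=optics.grab_frame("side")[0][60:240,150:350,::-1]
cv2.imwrite("pics/s1.png",cv2.resize(a,(660,594),interpolation=cv2.INTER_CUBIC))
```

```text
tips open 25.0
grip 58.140259207544695 43.405280113220215 25.0 2.9667 [-1.2  0.6  6.4]
lift 58.913625309261185 43.17894637584686 [ 0.  -0.8 -1.7]
5.0917
```

View pics/s1.png

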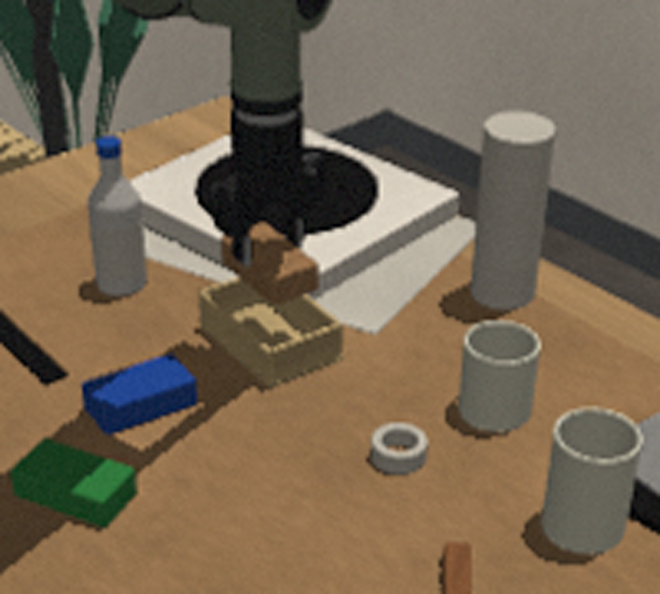

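The block hangs between the fingers at (270,262), over the tray (270,330), and may be pitched. I'll measure its lie.

Run:
```python
from h import *
import glob
for n in ("top","side"):
    p,d,*_=load(n,1); P=cloud(p,d,*_); h=cv2.cvtColor(p,cv2.COLOR_RGB2HSV)
    m=(d>0)&(P[...,2]>70)&(P[...,2]<165)&(abs(P[...,0]-615)<75)&(abs(P[...,1]-242)<90)&(h[...,1]>80)&(h[...,2]>40)
    Q=P[m]; u=np.radians(82.7); ax=np.array([np.cos(u),np.sin(u)]); 
    s=(Q[:,:2]-[614.7,242])@ax; w=(Q[:,:2]-[614.7,242])@[ax[1],-ax[0]]
    print(n,len(Q),"along",np.percentile(s,[1,99]).round(0),"across",np.percentile(w,[1,99]).round(0))
    for a in range(-65,65,10):
        k=(s>a)&(s<a+10)
        if k.sum()>4: print(a,k.sum(),np.percentile(Q[k,2],[3,50,97]).round(0))
```

```text
top 163 along [-58.  51.] across [-31.  28.]
-65 31 [ 96. 116. 132.]
-55 49 [104. 125. 130.]
-45 40 [113. 125. 129.]
-35 21 [121. 126. 131.]
35 9 [122. 126. 130.]
45 10 [122. 125. 130.]
side 400 along [-60.  48.] across [-35.  24.]
-65 69 [ 97. 112. 130.]
-55 68 [ 95. 119. 130.]
-45 35 [ 97. 128. 131.]
-35 31 [104. 127. 131.]
-25 41 [ 98. 128. 131.]
-15 28 [101. 128. 137.]
-5 27 [ 99. 127. 136.]
5 23 [102. 127. 137.]
15 22 [ 95. 127. 132.]
25 23 [ 99. 126. 131.]
35 22 [103. 125. 130.]
45 11 [106. 126. 129.]
```

Run:
```python
from h import *
from plant import ctrl,sensors,optics
S=sensors.read_state
u=np.radians(82.7); ax=np.array([np.cos(u),np.sin(u)]); c=np.array([614.7,242])+4*ax+2*np.array([ax[1],-ax[0]])
ctrl.move_l([*c,140],vel=60)
print(ctrl.move_l([*c,76],vel=80,threshold=8),S()["eef_pos"].round(1))
ctrl.gripper_to(80); ctrl.hold(.3)
ctrl.move_l([*c,200],vel=200)
ctrl.move_ptp([520,-100,260],down(np.radians(-7))); print(S()["t"])
for n in ("top","side"):
    p,d=optics.grab_frame(n);k=optics.camera_params(n)
    np.savez(f"pics/{n}2.npz",p=p,d=d,K=k["mtx"],R=k["R"],t=k["t"])
    p,d,*_=load(n,2); P=cloud(p,d,*_)
    for i in (0,2):
        p,d,*_=load(n,i); P=cloud(p,d,*_)
        q=P[...,:2]-[614.7,242]; s=q@ax; w=q@[ax[1],-ax[0]]
        m=(d>0)&(P[...,2]<47)&(abs(s)<60)&(abs(w)<36)
        print(n,i,m.sum(),[np.median(P[m&(abs(s-a)<20)][:,2]).round(0) for a in (-40,0,40)],[np.median(P[m&(abs(w-a)<10)][:,2]).round(0) for a in (-20,0,20)])
        o=(d>0)&(P[...,2]>44)&(P[...,2]<62)&(abs(s)<95)&(abs(w)<70)
        print(cv2.minAreaRect(P[o][:,:2].astype(np.float32)))
a=load("side",2)[0][100:200,190:290,::-1]; b=load("top",2)[0][130:220,150:240,::-1]
cv2.imwrite("pics/s2.png",np.hstack([cv2.resize(a,(400,400),interpolation=cv2.INTER_CUBIC),cv2.resize(b,(400,400),interpolation=cv2.INTER_CUBIC)]))
```

```text
False [617.8 245.9  76.6]
9.225
top 0 511 [np.float64(6.0), np.float64(5.0), np.float64(6.0)] [np.float64(5.0), np.float64(6.0), np.float64(5.0)]
((615.3260498046875, 241.8821258544922), (150.50318908691406, 101.61152648925781), 82.96501922607422)
top 2 550 [np.float64(38.0), np.float64(40.0), np.float64(40.0)] [np.float64(38.0), np.float64(41.0), np.float64(41.0)]
((615.2991333007812, 241.78526306152344), (151.26869201660156, 100.58208465576172), 82.72557067871094)
side 0 130 [np.float64(13.0), np.float64(8.0), np.float64(8.0)] [np.float64(10.0), np.float64(8.0), np.float64(8.0)]
((614.1370849609375, 241.8817138671875), (157.19931030273438, 103.31889343261719), 82.47687530517578)
side 2 289 [np.float64(43.0), np.float64(43.0), np.float64(43.0)] [np.float64(42.0), np.float64(44.0), np.float64(43.0)]
((614.5953369140625, 242.33450317382812), (154.2613525390625, 103.87336730957031), 83.42433166503906)
```

View pics/s2.png

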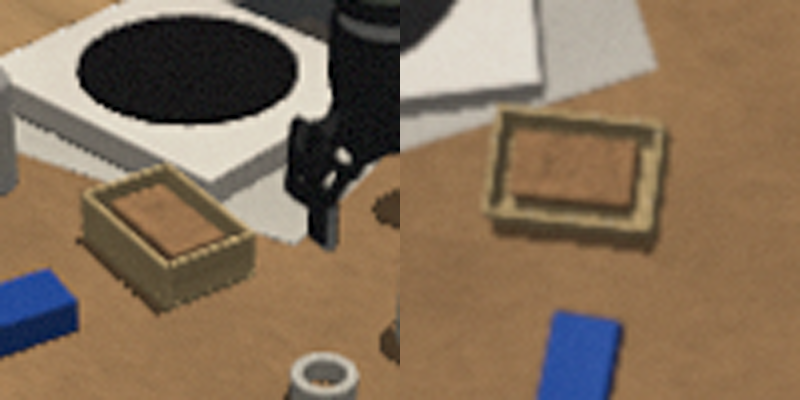

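The block lies flat in the tray (top at about 42 mm) and the tray hasn't moved. Next is the IK search for the scraper.

```bash
cat >> h.py <<'E'
UP=np.array([0,0,1.]); XS=-np.array([np.cos(np.radians(42.5)),np.sin(np.radians(42.5)),0])
HC=np.array([476.5,-186,10]); POT=np.array([639.5,-200.6,0]); GX=2.
def tool(xs,zs,al,sg):   # tool frame gripping the scraper whose x and z axes are xs, zs
    z=-np.sin(al)*xs-np.cos(al)*zs; y=sg*np.cross(zs,xs); return np.c_[np.cross(y,z),y,z]
def D(al): return (1.5+25*np.cos(al)+11*np.sin(al)-10)/np.cos(al)
def grasp(al,sg,lift=0):
    R=tool(XS,UP,al,sg); return HC+XS*(GX+40)-R[:,2]*D(al)+UP*lift,R
def place(al,sg,hd,butt,dx=0):
    h=np.array([np.cos(hd),np.sin(hd),0]); R=tool(UP,-h,al,sg)
    return POT+h*dx+UP*(butt+95+GX)-R[:,2]*D(al),R
E
python3 - <<'E'
from h import *
from plant import ctrl
for sg in (1,-1):
  for a in (0,10,20,30,40):
    al=np.radians(a)
    g=[ctrl.solve_ik(*grasp(al,sg,l)) for l in (0,200)]
    if any(x is None for x in g): print(sg,a,"no grasp",[x is not None for x in g]); continue
    for hd in range(-180,180,15):
        f=[ctrl.solve_ik(*place(al,sg,np.radians(hd),b)) for b in (34,160)]
        if all(x is not None for x in f): print(sg,a,hd,np.round(g[0],2),np.round(f[0],2),np.round(f[1],2))
E
```

```text
1 0 -45 [-0.62  0.36  1.9  -0.    0.88  0.21] [-0.17  0.72  2.01  3.8   1.24  1.32] [-0.17  0.39  2.07  3.88  1.03  1.13]
1 0 -30 [-0.62  0.36  1.9  -0.    0.88  0.21] [-0.36  0.69  2.11  3.32  1.24  1.51] [-0.36  0.32  2.18  3.35  0.94  1.45]
1 0 -15 [-0.62  0.36  1.9  -0.    0.88  0.21] [-0.58  0.68  2.14  2.81  1.27  1.67] [-0.58  0.3   2.21  2.76  0.98  1.79]
1 0 0 [-0.62  0.36  1.9  -0.    0.88  0.21] [-0.77  0.7   2.09  2.34  1.32  1.82] [-0.77  0.34  2.15  2.26  1.12  2.06]
1 0 15 [-0.62  0.36  1.9  -0.    0.88  0.21] [-0.88  0.73  1.97  1.96  1.39  1.98] [-0.88  0.41  2.03  1.91  1.3   2.23]
1 0 30 [-0.62  0.36  1.9  -0.    0.88  0.21] [-0.93  0.79  1.8   1.67  1.51  2.13] [-0.93  0.51  1.85  1.66  1.49  2.35]
1 0 45 [-0.62  0.36  1.9  -0.    0.88  0.21] [-0.93  0.86  1.6   1.46  1.66  2.25] [-0.93  0.63  1.65  1.48  1.68  2.44]
1 0 60 [-0.62  0.36  1.9  -0.    0.88  0.21] [-0.89  0.96  1.38  1.31  1.84  2.34] [-0.89  0.75  1.42  1.36  1.87  2.51]
1 0 75 [-0.62  0.36  1.9  -0.    0.88  0.21] [-0.84  1.06  1.14  1.2   2.03  2.42] [-0.84  0.87  1.19  1.27  2.08  2.57]
1 0 90 [-
[... 8635 characters left out ...]
.38] [-0.72  0.83  1.09  0.64  1.83 -0.75] [-0.72  0.7   1.03  0.68  1.98 -0.62]
-1 40 105 [-1.06  0.45  1.98  0.8   1.06  2.38] [-0.66  0.93  0.91  0.54  2.   -0.87] [-0.66  0.81  0.84  0.59  2.16 -0.76]
-1 40 120 [-1.06  0.45  1.98  0.8   1.06  2.38] [-0.59  1.02  0.75  0.41  2.15 -1.03] [-0.59  0.91  0.67  0.47  2.32 -0.93]
-1 40 135 [-1.06  0.45  1.98  0.8   1.06  2.38] [-0.53  1.09  0.61  0.26  2.28 -1.23] [-0.53  1.    0.52  0.31  2.45 -1.16]
-1 40 150 [-1.06  0.45  1.98  0.8   1.06  2.38] [-0.46  1.14  0.52  0.07  2.35 -1.48] [-0.46  1.06  0.42  0.09  2.53 -1.45]
-1 40 165 [-1.06  0.45  1.98  0.8   1.06  2.38] [-0.39  1.15  0.5  -0.14  2.35 -1.75] [-0.39  1.07  0.39 -0.17  2.54 -1.79]
```

Run:
```python
from h import *
from plant import ctrl,sensors,optics
S=sensors.read_state; al=np.radians(20); hd=np.radians(30)
ctrl.gripper_to(50)
ctrl.move_ptp(*grasp(al,1,70))
p,R=grasp(al,1)
print("touch",ctrl.move_l(p,R,vel=80,threshold=8),p.round(1),S()["eef_pos"].round(1))
ctrl.gripper_to(10,force=60)
s=S();print("grip",s["grip_width"],s["grasp_force"],s["force"].round(1),s["t"])
ctrl.move_l(grasp(al,1,240)[0],vel=200)
s=S();print("lift",s["grip_width"],s["grasp_force"],s["force"].round(2))
ctrl.move_ptp(*place(al,1,hd,170)); s=S();print("over",s["grip_width"],s["t"])
ims=[]
for n in ("top","side"):
    p,d=optics.grab_frame(n);k=optics.camera_params(n)
    np.savez(f"pics/{n}3.npz",p=p,d=d,K=k["mtx"],R=k["R"],t=k["t"])
    ims.append(cv2.resize(p[...,::-1],(400,300)) if n=="top" else cv2.resize(p[60:240,270:420,::-1],(400,480)))
cv2.imwrite("pics/s3.png",np.hstack([cv2.copyMakeBorder(ims[0],0,180,0,0,0),ims[1]]))
```

```text
touch False [ 440.5 -219.    28.8] [ 440.8 -219.4   29.1]
grip 24.41291567720711 60.38460195064545 [-2.2  0.1  5.8] 11.9583
lift 24.46551427690076 59.50331926345825 [ 0.49  0.41 -1.92]
over 24.535859001015066 15.6417
```

View pics/s3.png

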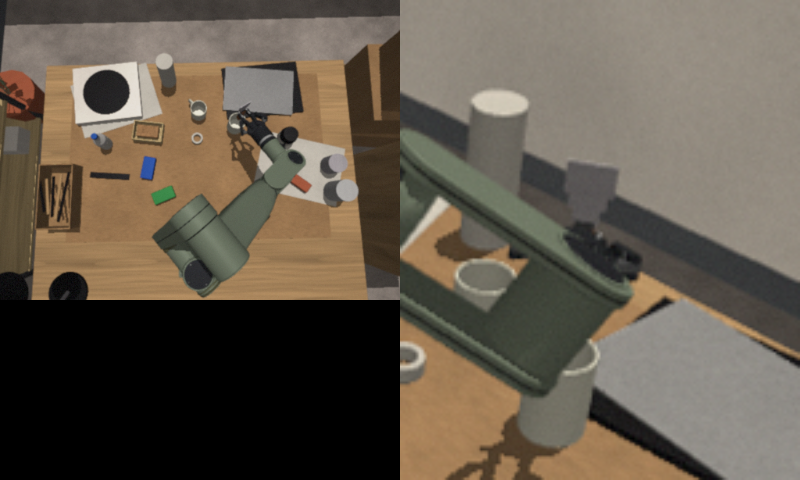

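The scraper is held blade up, with the blade at (590,195) above the pot (565,390). The arm hides the handle, so I'll check its tilt from the blade before lowering.

Run:
```python
from h import *
for n in ("side","top"):
    p,d,*_=load(n,3); P=cloud(p,d,*_); h=cv2.cvtColor(p,cv2.COLOR_RGB2HSV)
    m=(d>0)&(np.hypot(P[...,0]-639,P[...,1]+200)<60)&(P[...,2]>285)&(h[...,2]>75)
    Q=P[m]; print(n,len(Q))
    for z in range(285,375,15):
        q=Q[abs(Q[:,2]-z-7)<8]
        if len(q)>3: print(z+7,len(q),q.mean(0).round(1),np.ptp(q,axis=0).round(0))
```

```text
side 365
292 33 [ 639.3 -202.2  295.2] [17. 36. 13.]
307 61 [ 638.2 -200.1  308.1] [20. 37. 16.]
322 88 [ 638.4 -200.7  322.6] [27. 44. 16.]
337 95 [ 638.6 -200.6  337.1] [29. 47. 15.]
352 106 [ 638.7 -200.9  352.1] [28. 46. 16.]
367 7 [ 637.6 -200.   360.1] [26. 45.  2.]
top 62
292 16 [ 617.1 -211.3  289.6] [47. 59. 10.]
307 8 [ 623.3 -214.9  306.6] [64. 15. 13.]
337 6 [ 643.9 -209.6  336.2] [22. 44. 10.]
352 27 [ 639.7 -201.5  355.8] [27. 44. 12.]
367 9 [ 636.8 -195.7  359.8] [19. 32.  2.]
```

Run:
```python
from h import *
from plant import ctrl,sensors,optics
S=sensors.read_state; al=np.radians(20); hd=np.radians(30)
p,R=place(al,1,hd,35)
print("touch",ctrl.move_l(p,R,vel=80,threshold=8),S()["eef_pos"].round(1),p.round(1))
ctrl.gripper_to(60); ctrl.hold(.5)
q=p-R[:,2]*110+UP*20
ctrl.move_l(q,R,vel=120); s=S(); print(s["force"].round(1),s["t"])
ctrl.move_l(q+UP*120,vel=200)
ctrl.move_ptp([330,-330,330],down(0)); ctrl.hold(.3); print(S()["t"])
ims=[]
for n in ("top","side"):
    p,d=optics.grab_frame(n);k=optics.camera_params(n)
    np.savez(f"pics/{n}4.npz",p=p,d=d,K=k["mtx"],R=k["R"],t=k["t"])
    P=cloud(*load(n,4)); P0=cloud(*load(n,0))
    m=(d>0)&(np.hypot(P[...,0]-639,P[...,1]+200)<75)&(P[...,2]>125); Q=P[m]
    T=Q[Q[:,2]>np.percentile(Q[:,2],95)] if len(Q) else Q
    r=(d>0)&(np.hypot(P[...,0]-639,P[...,1]+200)<60)&(P[...,2]>90)&(P[...,2]<119)
    print(n,len(Q),Q[:,2].max() if len(Q) else None,T.mean(0).round(0),"rim",cv2.minAreaRect(P[r][:,:2].astype(np.float32)))
    ims.append(cv2.resize(p[100:300,130:400,::-1] if n=="top" else p[130:300,250:420,::-1],(400,400),interpolation=cv2.INTER_CUBIC))
cv2.imwrite("pics/s4.png",np.hstack(ims))
```

```text
touch False [ 623.5 -210.2  139.4] [ 623.3 -210.   138.8]
[-0.6  0.8 -0.5] 19.6417
23.7417
top 30 196.854392283066 [ 598. -217.  196.] rim ((639.3070678710938, -199.96112060546875), (79.697509765625, 79.58397674560547), 0.24330002069473267)
side 225 197.25657396521987 [ 598. -217.  195.] rim ((635.1010131835938, -203.72122192382812), (76.20089721679688, 81.31615447998047), 31.97745704650879)
```

View pics/s4.png

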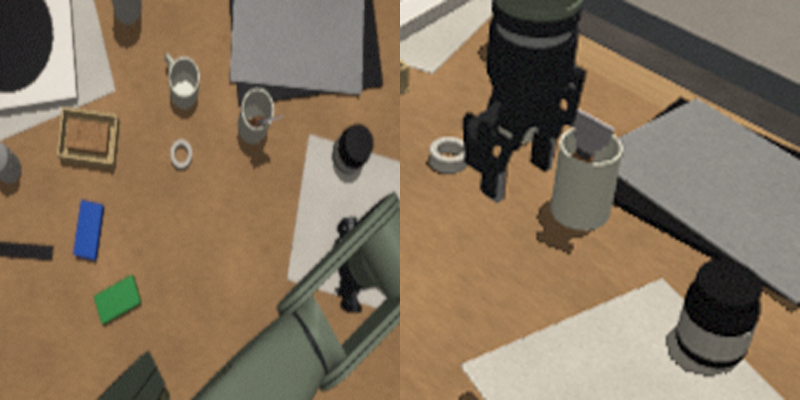

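The scraper stands in the pot, blade leaning at right-panel (590,140) with its top at about 196 mm. The pot rim is unmoved, the block is still in the tray at left-panel (88,138), and nothing touches the gripper.

```bash
python3 -c "
from plant import ctrl; print(ctrl.finish_job())"
```

```text
the job is handed in; nothing more can be done
None
```

The job is handed in at about 24 s of robot time: the scraper stands handle down in the pot, the cork block lies flat in the tray, the pot and tray measured where they started, and the other things look undisturbed in the last pictures; the judge returned no verdict.

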